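Clear the tea board and refit the burrs of the mills

ROBOT

A 7-joint arm with a two-finger parallel gripper is mounted at the origin on a cart in front of the work surface, level with it; the furniture and walls round the work are solid. World frame = base frame: x ahead of the robot, y to its left, z up, the work surface at z = 0. Lengths are in m, angles in rad, forces in N, time in s.
With the tool pointing down it reaches from about 0.375 to 0.925 m from the base axis. Payload 3.1 kg.
Tool frame: the origin (TCP) lies at the very end of the fingers, on their centre line; the grasp point (between the pads) lies 19 mm behind it; x points along the fingers, z is the direction in which the jaws open and shut, and the axes are right-handed (so a half turn about x gives the same grasp; the last joint's range is limited). The gripper opens to 85 mm and grips with 20 to 120 N. Pads are 22 mm wide; open, the fingers measure 114 mm over their backs; the gripper's body (76 mm by 85 mm) begins 54 mm behind the grasp point. The pads swing forward as they close: fully open they stand 13 mm farther back than shut.
Start: joints at [1.249, 0.383, 0.044, 1.598, -0.018, 1.161, -0.05], TCP at [0.144, -0.634, 0.231] pointing down, gripper open.
Joint ranges: [-2.61, 2.61], [-0.41, 2.15], [-1.48, 1.57], [0, 2.5], [-1.57, 4.71], [0.05, 1.97], [-2.85, 2.85]. Speed limits (rad/s): [2.79, 2.79, 3.14, 3.14, 3.14, 3.14, 3.14].

INTERFACE

Orientations are given as a rotation vector (axis times angle).
In Python, from cell import manip, vision gives the robot as it stands. Calls block until the motion is done:
- manip.move_to(position, orientation): joint-space move of the TCP to a pose.
- manip.line_to(position, frame=None, max_speed=0.15, threshold=None): straight line of the TCP; frame=None keeps the orientation; max_speed is the mean speed in m/s. With threshold (N) it stops when the force on the tool has changed by that much, and returns True; else False.
- manip.move_joints(angles): joint-space move.
- manip.gripper_open() and manip.close_gripper(effort=None): open the fingers fully, or close them until they stop; effort is the grip in N (None keeps the last).
- manip.sleep(seconds).
- manip.inverse_kinematics(position, orientation): joint angles nearest the present ones, or None.
- vision.capture(name): name is "scene" or "top"; returns the picture (384x512x3 uint8, red, green, blue); there is no depth.
- vision.camera_info(name): a dict with "mtx" (3x3 intrinsics, pixels), "R" (3x3) and "t" (3): a world point X has camera coordinates R X + t. Camera axes: x right, y down, z forward; pixel columns grow to the right and rows downward; lengths in m; the calibration is good to about 2 mm. A picture is of the moment at which its call begins. camera_info takes no time and is no camera call.
A pose or a line that the arm cannot do raises manip.IKError and nothing moves.
- manip.hand_in(): hands the job in, once; it reports no verdict.
Readings, each from a call of its own:
- manip.get_t(): time.
- manip.get_q(): joint angles.
- manip.get_qd(): joint speeds.
- manip.get_joint_torque(): joint torques, N m.
- manip.get_tool_pos(): TCP position.
- manip.get_orientation(): TCP orientation.
- manip.get_contact_force(): force on the tool from outside, world axes, zero at the start.
- manip.get_ft_torque(): the same for the moment, N m.
- manip.get_width(): finger opening in m.
Only numpy, scipy, OpenCV 4.12 (cv2) and the standard library are available. Lean on these libraries where they do the work, as an engineer would, in place of code of your own. Each camera call takes 0.05 s, during which the arm holds its last target. There are 200 camera calls.

TASK

Get the two tea mills ready: first wipe all the tea chips off the wooden board over its open edge into the catch tray, using the scraper block and not the fingers. Then set each burr, key down, in the cup of the mill of its size and turn it under light pressure until it drops fully home. The scraper must end standing upright in its holder, everything let go, and the other things on the desk left where they are.

Things in the scene. Friction and masses are not known exactly. Their poses are not given: they have to be found in the camera images.
- board: wooden breaking board with a white catch tray, one fixed piece; origin under the centre of the board part, z up. The working face is 150 (x) x 130 (y) mm, 40 mm above the desk; walls 6 mm thick stand 12 mm above it at the back (+x) and both sides. The edge at x = -75 mm is open and drops straight into the tray
- tray_floor (a point): middle of the catch tray's floor, 4 mm above the desk, axes as the board's. The tray is 90 mm (x) x 130 mm (y) inside, its wall tops 34 mm above the desk
- board_face (a point): middle of the board's working face, axes as the board's. At the start all chips lie wholly at x below 38 mm, so the 37 mm strip along the back wall is free
- big_mill: bigger of two alike tea mills, fixed, 74 mm tall: round white base 85 mm in diameter, on it an open aluminium cup 69 mm outside, bore 53 mm; origin under its centre, z up. Its yaw does not tell the angle of the drive inside
- big_mill_drive (a point): on the big mill's axis, top of the steel drive in the cup, 18 mm below the mouth, 56 mm above the desk. The drive has a cross-shaped slot, arms 13.5 mm wide, 16 mm deep, the same every quarter turn. Its angle is not given: it is wherever the mill stopped, resists turning with 0.5 N m, and is found by turning the burr on it under light pressure, or seen from above
- big_burr: steel burr of the big mill, 60 mm tall, 0.2 to 0.33 kg; origin at the centre of its underside, z up. Below, a cross key 36 mm over its arms (along x and y), arms 10 mm wide, 14 mm tall; a disc 50 mm in diameter from 14 to 24 mm; a black thumb bar 34 (x) x 12 (y) mm from 24 to 60 mm, gripped across its 12 mm. On top of the drive its origin is at z = 56 mm; dropped home, at 42 mm
- small_mill: smaller of two alike tea mills, fixed, 74 mm tall: round white base 77 mm in diameter, on it an open aluminium cup 61 mm outside, bore 45 mm; origin under its centre, z up. Its yaw does not tell the angle of the drive inside
- small_mill_drive (a point): on the small mill's axis, top of the steel drive in the cup, 18 mm below the mouth, 56 mm above the desk. The drive has a cross-shaped slot, arms 13.5 mm wide, 16 mm deep, the same every quarter turn. Its angle is not given: it is wherever the mill stopped, resists turning with 0.5 N m, and is found by turning the burr on it under light pressure, or seen from above
- small_burr: steel burr of the small mill, 60 mm tall, 0.14 to 0.24 kg; origin at the centre of its underside, z up. Below, a cross key 30 mm over its arms (along x and y), arms 10 mm wide, 14 mm tall; a disc 42 mm in diameter from 14 to 24 mm; a black thumb bar 28 (x) x 12 (y) mm from 24 to 60 mm, gripped across its 12 mm. On top of the drive its origin is at z = 56 mm; dropped home, at 42 mm
- scraper: scraper block, 72 mm tall, about 0.2 kg, standing on its weighted foot; origin at the centre of its underside, z up. Rubber foot 28 (x) x 80 (y) x 14 mm; above it a wooden hold 22 (x) x 62 (y) mm from 14 to 72 mm, gripped across its 22 mm
- holder: grey open tray for the scraper, fixed, 48 (x) x 102 (y) mm, 18 mm high, walls and floor 4 mm thick, inside 40 x 94 mm; origin under its centre, z up
- chip_1: dark chip of tea brick, 14 x 11 x 9 mm, 10 g; origin at the centre of its underside; may be absent (4 to 7 chips are there)
- chip_2: dark chip of tea brick, 14 x 11 x 9 mm, 10 g; origin at the centre of its underside; may be absent (4 to 7 chips are there)
- chip_3: dark chip of tea brick, 14 x 11 x 9 mm, 10 g; origin at the centre of its underside; may be absent (4 to 7 chips are there)
- chip_4: dark chip of tea brick, 14 x 11 x 9 mm, 10 g; origin at the centre of its underside; may be absent (4 to 7 chips are there)
- chip_5: dark chip of tea brick, 14 x 11 x 9 mm, 10 g; origin at the centre of its underside; may be absent (4 to 7 chips are there)
- chip_6: dark chip of tea brick, 14 x 11 x 9 mm, 10 g; origin at the centre of its underside; may be absent (4 to 7 chips are there)
- chip_7: dark chip of tea brick, 14 x 11 x 9 mm, 10 g; origin at the centre of its underside; may be absent (4 to 7 chips are there)
- stapler: stapler, a bystander; leave it where it is
- calculator: desk calculator, a bystander; leave it where it is
- small_jar: small glass jar, a bystander; leave it where it is
- usb_stick: memory stick, a bystander; leave it where it is
- gel_pen: black pen, a bystander; leave it where it is

How it is judged:
By the outcome, as a careful person would: the job done as asked, in the order asked, and still so for the second after the job is handed in, with the robot touching nothing.
Of chip_1, chip_2, chip_3, chip_4, chip_5, chip_6, chip_7 only 4 to 7 are there at a start; the rules pass over those that are not, and their reading is None.
At some moment in a run one of big_burr, small_burr, scraper may be knocked a few centimetres aside while the robot is not near it.
It also fails if it takes over 208 s, if anything falls off the work surface, if the arm or the gripper's body presses on something with over 40 N, if the wrist force passes 120 N, or if a joint passes its speed limit or range.

## Working session

There is one attempt and no reset: what is moved stays moved. The work goes in short steps, each a Python script; the robot and the scene stay as the last script left them, time stands still between calls to the robot, and variables do not carry over. Pictures are saved under pics/ and viewed, about 12 in all and at most 16, crops included, and the job is handed in when it is done.

```bash
ls; mkdir -p pics; python3 - <<'E'
from cell import manip, vision
import cv2, numpy as np
for n in ("scene","top"):
    im=vision.capture(n); cv2.imwrite(f"pics/{n}0.png",cv2.resize(im[:,:,::-1],(800,600),interpolation=cv2.INTER_CUBIC)); cv2.imwrite(f"pics/{n}0_raw.png",im[:,:,::-1])
    i=vision.camera_info(n); print(n,i["mtx"],i["R"],-i["R"].T@i["t"])
print(manip.get_t(),manip.get_tool_pos(),manip.get_orientation(),manip.get_width())
E
```

```text
pics
scene [[366.50579461   0.         258.36306055]
 [  0.         366.50579461 189.579565  ]
 [  0.           0.           1.        ]] [[-0.77820803 -0.62796042  0.00761362]
 [-0.41109878  0.50021962 -0.762088  ]
 [ 0.47475262 -0.59619295 -0.64742869]] [0.08513296 0.20926967 0.61627997]
top [[352.42562229   0.         252.34097452]
 [  0.         352.42562229 193.67791458]
 [  0.           0.           1.        ]] [[-0.02211267 -0.99931331 -0.029731  ]
 [-0.99302643  0.02539864 -0.11512351]
 [ 0.11579958  0.02697798 -0.99290616]] [ 0.38895307 -0.31531851  0.957802  ]
0.1 [ 0.14409578 -0.63294438  0.23000377] [ 1.04413541  1.3088423  -1.04177801] 0.0854434037620635
```

View pics/top0.png

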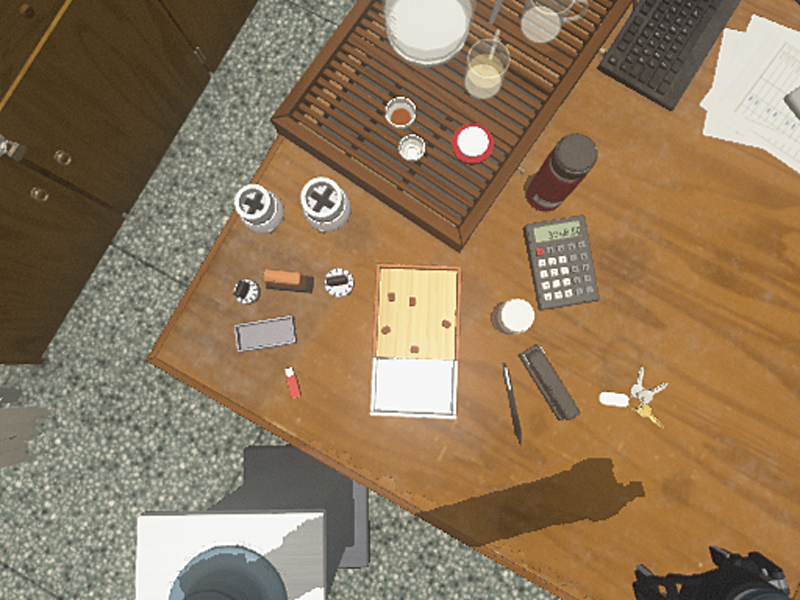

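View pics/scene0.png

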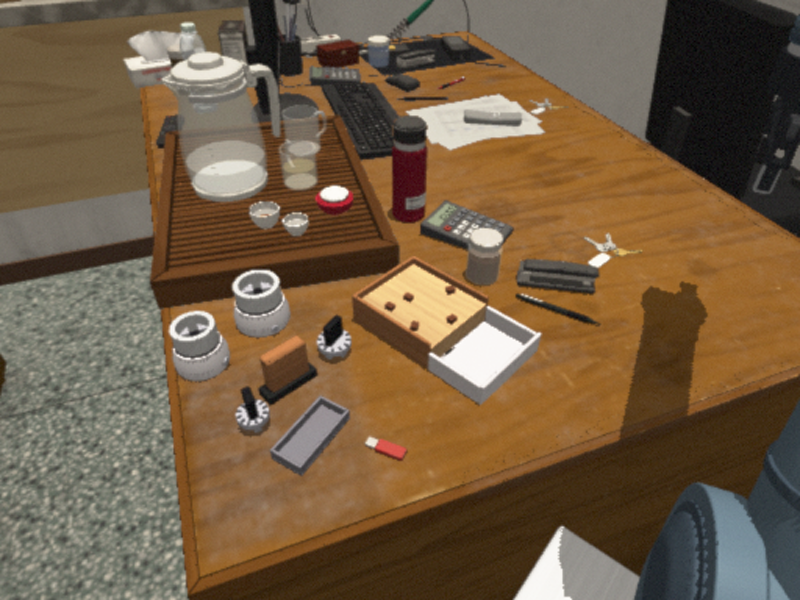

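```bash
cat > h.py <<'E'
from cell import manip, vision
import cv2, numpy as np
from scipy.spatial.transform import Rotation as Rot
def ray(n,uv,z):
    i=vision.camera_info(n); R,t=i["R"],i["t"]; C=-R.T@t
    uv=np.atleast_2d(np.asarray(uv,float))
    d=np.c_[uv,np.ones(len(uv))]@np.linalg.inv(i["mtx"]).T@R
    return C+d*((z-C[2])/d[:,2])[:,None]
def proj(n,X):
    i=vision.camera_info(n); p=(np.atleast_2d(X)@i["R"].T+i["t"])@i["mtx"].T
    return p[:,:2]/p[:,2:]
def crop(im,x0,y0,x1,y1,k,name):
    c=cv2.resize(im[y0:y1,x0:x1,::-1],None,fx=k,fy=k,interpolation=cv2.INTER_CUBIC)
    for x in range(-(-x0//10)*10,x1,10):
        cv2.putText(c,str(x),((x-x0)*k,10),0,.35,(255,0,255),1); cv2.line(c,((x-x0)*k+k//2,12),((x-x0)*k+k//2,18),(255,0,255),1)
    for y in range(-(-y0//10)*10,y1,10): cv2.putText(c,str(y),(0,(y-y0)*k+4+k//2),0,.35,(255,0,255),1)
    cv2.imwrite("pics/"+name,c)
E
python3 - <<'E'
from h import *
im=cv2.imread("pics/top0_raw.png")[:,:,::-1]
crop(im,145,108,303,228,5,"c1.png")
E
```

```text
(no output)
```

View pics/c1.png

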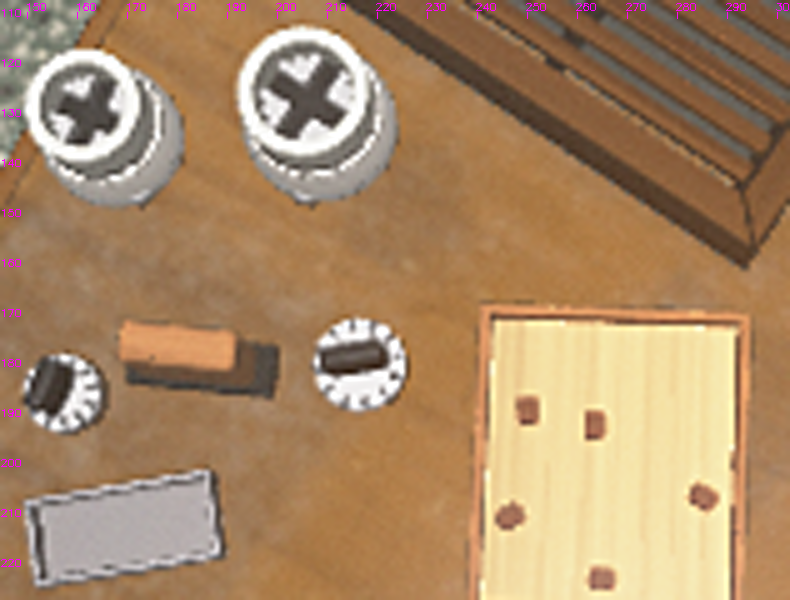

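```bash
cat > m.py <<'E'
from h import *
def comp(mask,minA=15):
    n,l,s,c=cv2.connectedComponentsWithStats(mask.astype(np.uint8)); return [(s[i],c[i],l==i) for i in range(1,n) if s[i][4]>=minA]
def hsv(im): return cv2.cvtColor(np.ascontiguousarray(im),cv2.COLOR_RGB2HSV).astype(int)
def rect(n,m,z):
    ys,xs=np.nonzero(m); 
    ct=max(cv2.findContours(m.astype(np.uint8),0,cv2.CHAIN_APPROX_NONE)[0],key=cv2.contourArea)[:,0,:]
    P=ray(n,ct,z)[:,:2]
    (c,s,a)=cv2.minAreaRect((P*1000).astype(np.float32)); 
    return np.round(c,1),np.round(s,1),round(a,1),np.round(ray(n,[[xs.mean(),ys.mean()]],z)[0,:2]*1000,1)
E
python3 - <<'E'
from m import *
T=cv2.imread("pics/top0_raw.png")[:,:,::-1]; H=hsv(T); h,s,v=H[...,0],H[...,1],H[...,2]
def roi(x0,y0,x1,y1):
    m=np.zeros(v.shape,bool); m[y0:y1,x0:x1]=1; return m
def big(m): return max(comp(m,1),key=lambda c:c[0][4])[2]
for p in [(195,215),(188,181),(180,178),(214,179),(155,185),(270,190),(265,250),(170,215),(240,200),(250,190)]: print(p,T[p[1],p[0]],H[p[1],p[0]])
# burr bars, disc
for nm,R in(("big_burr",roi(205,168,230,192)),("small_burr",roi(147,175,168,197))):
    print(nm,"bar60",rect("top",big(R&(v<110)),.060))
    d=big(R&(((s<60)&(v>110))|(v<110))); ct=np.argwhere(d)[:,::-1]; print("  all",rect("top",big(R&(s<60)&(v>110)),.024))
print("scr top",rect("top",big(roi(166,170,194,184)&(s>120)&(v>165)),.072), "foot dark",rect("top",big(roi(166,172,203,190)&(v<110)),.014))
print("holder",rect("top",big(roi(148,198,193,228)&(s<70)),.018))
print("face",rect("top",big(roi(238,166,298,232)&(v>200)&(s>60)&(s<140)),.040))
print("tray",rect("top",big(roi(230,225,300,272)&(s<60)&(v>130)),.034))
for c in comp(roi(238,168,296,232)&(v<165)&(s>80),6):
    print("chip",c[0],ray("top",c[1],.049)[0,:2])
for nm,R in (("smill",roi(148,112,183,152)),("bmill",roi(190,110,226,152))):
    D=R&(v<95)
    for c in comp(D,20): print(nm,"dark",c[0],np.round(ray("top",c[1],.056)[0,:2]*1000,1),rect("top",c[2],.056))
E
```

```text
(195, 215) [151 112  75] [ 15 128 151]
(188, 181) [196 136  91] [ 13 137 196]
(180, 178) [220 154 105] [ 13 133 220]
(214, 179) [113 101  96] [  9  38 113]
(155, 185) [64 56 48] [15 64 64]
(270, 190) [246 228 169] [ 23  80 246]
(265, 250) [247 247 247] [  0   0 247]
(170, 215) [178 173 172] [  5   9 178]
(240, 200) [220 153 104] [ 13 134 220]
(250, 190) [168 116  87] [ 11 123 168]
big_burr bar60 (array([ 533.6, -196.2]), array([14.7, 34. ]), 8.0, array([ 533.5, -195.9]))
  all (array([ 536.1, -193.1]), array([48.7, 46.2]), 88.5, array([ 534.5, -194.8]))
small_burr bar60 (array([523.7, -37.8]), array([19.3, 27.3]), 71.9, array([523.5, -37.4]))
  all (array([523.6, -36.5]), array([34.5, 41. ]), 63.7, array([521.7, -39.2]))
scr top (array([ 541. , -106.8]), array([58.9, 19.7]), 82.1, array([ 541. , -107.1])) foot dark (array([ 539.9, -107.4]), array([82.5, 28.7]), 82.8, array([ 534.3, -116.7]))
holder (array([450.9, -65.5]), array([ 49.3, 104.5]), 7.8, array([450.8, -65.4]))
face (array([ 480.7, -327.2]), array([141.3, 155.5]), 86.4, array([ 476.8, -326.8]))
tray (array([ 355.7, -318.6]
[... 473 characters left out ...]
756087]
chip [294 199   1   8   8] [ 0.46928161 -0.39763309]
chip [283 205   4   5   7] [ 0.45717039 -0.37147965]
chip [241 207   1   8   8] [ 0.45192287 -0.26033363]
chip [244 209   5   5  12] [ 0.44924009 -0.27322156]
chip [291 209   1  21  21] [ 0.42697591 -0.38843958]
chip [294 208   1   7   7] [ 0.44733804 -0.39684945]
smill dark [157 124  11  13  78] [670.3 -56.5] (array([669.8, -57.7]), array([28.4, 30.2]), 18.4, array([670.3, -56.5]))
bmill dark [216 110  10   7  33] [ 714.7 -214.9] (array([ 716.4, -214.3]), array([29.4, 11.2]), 54.0, array([ 714.7, -214.9]))
bmill dark [199 120  15  15  99] [ 673.2 -172.2] (array([ 674.7, -173.2]), array([32.5, 36.3]), 12.7, array([ 673.2, -172.2]))
```

```bash
cat >> m.py <<'E'
from scipy.optimize import least_squares
def circ(P,r,c0):
    f=least_squares(lambda c:np.hypot(P[:,0]-c[0],P[:,1]-c[1])-r,c0,loss="soft_l1",f_scale=.0015)
    return np.round(f.x*1000,1), round(float(np.median(abs(f.fun)))*1000,2)
def outer(m): return max(cv2.findContours(m.astype(np.uint8),0,cv2.CHAIN_APPROX_NONE)[0],key=cv2.contourArea)[:,0,:]
def big(m): return max(comp(m,1),key=lambda c:c[0][4])[2]
def near(n,c,r,z,shape=(384,512)):
    m=np.zeros(shape,np.uint8); u=proj(n,[*c,z])[0]; k=np.linalg.norm(proj(n,[c[0]+r,c[1],z])[0]-u); k2=np.linalg.norm(proj(n,[c[0],c[1]+r,z])[0]-u)
    cv2.circle(m,tuple(int(round(a)) for a in u),int(max(k,k2)),1,-1); return m>0
def cross(P,c):  # arm angle mod 90 from 4th harmonic
    d=P-c; r=np.hypot(*d.T); k=(r>.007)&(r<.021); th=np.arctan2(d[k,1],d[k,0]); return np.degrees(np.angle(np.sum(np.exp(4j*th))))/4
E
python3 - <<'E'
from m import *
for n in("top","scene"):
    T=cv2.imread(f"pics/{n}0_raw.png")[:,:,::-1]; H=hsv(T); s,v=H[...,1],H[...,2]
    for nm,c,R,b in(("big_mill",(.674,-.173),.0345,.0265),("small_mill",(.670,-.057),.0305,.0225)):
        q=near(n,c,.040,.074)
        m=big(q&(v>205)&(s<45)); 
        print(n,nm,"outer",circ(ray(n,outer(m),.074)[:,:2],R,c),end=" ")
        # inner: dark/hole contour of ring
        hole=cv2.morphologyEx(m.astype(np.uint8),cv2.MORPH_CLOSE,np.ones((2,2)))
        D=near(n,c,.024,.056)&(v<95); d=big(D); ys,xs=np.nonzero(d); P=ray(n,np.c_[xs,ys],.056)[:,:2]
        if n=="top":
            ct=P.mean(0); print("drive",np.round(ct*1000,1),"ang",cross(P,ct))
        else: print()
    for nm,c,R in(("big_burr",(.534,-.195),.025),("small_burr",(.523,-.038),.021)):
        q=near(n,c,R+.006,.024); m=big(q&(s<75)&(v>60)|q&(v<80)&(s<90))
        print(n,nm,"disc",circ(ray(n,outer(m),.022)[:,:2],R,c))
        print("   bar",rect(n,big(near(n,c,R-.001,.06)&(v<90)),.06))
T=cv2.imread("pics/scene0_raw.png")[:,:,::-1]
crop(T,100,160,260,280,5,"c2.png")
E
```

```text
top big_mill outer (array([ 672.7, -173.3]), 1.88) drive [ 673.2 -172.2] ang -33.958269185400326
top small_mill outer (array([669.1, -57.2]), 1.94) drive [670.4 -56.5] ang -25.19017174868822
top big_burr disc (array([ 536.1, -193.6]), 0.86)
   bar (array([ 533.3, -195.1]), array([14.2, 31.9]), 8.0, array([ 532.4, -195. ]))
top small_burr disc (array([524.3, -34.2]), 0.59)
   bar (array([523.2, -37.7]), array([19.2, 26.2]), 70.3, array([523. , -37.9]))
scene big_mill outer (array([ 673.5, -173. ]), 2.3) 
scene small_mill outer (array([670.3, -57.5]), 2.19) 
scene big_burr disc (array([ 536.8, -194.5]), 2.85)
   bar (array([ 530.9, -188.7]), array([24.1, 41.8]), 43.7, array([ 528.5, -188.6]))
scene small_burr disc (array([525.7, -33.6]), 1.98)
   bar (array([521. , -29.7]), array([13. , 36.7]), 66.8, array([521.1, -29.8]))
```

View pics/c2.png

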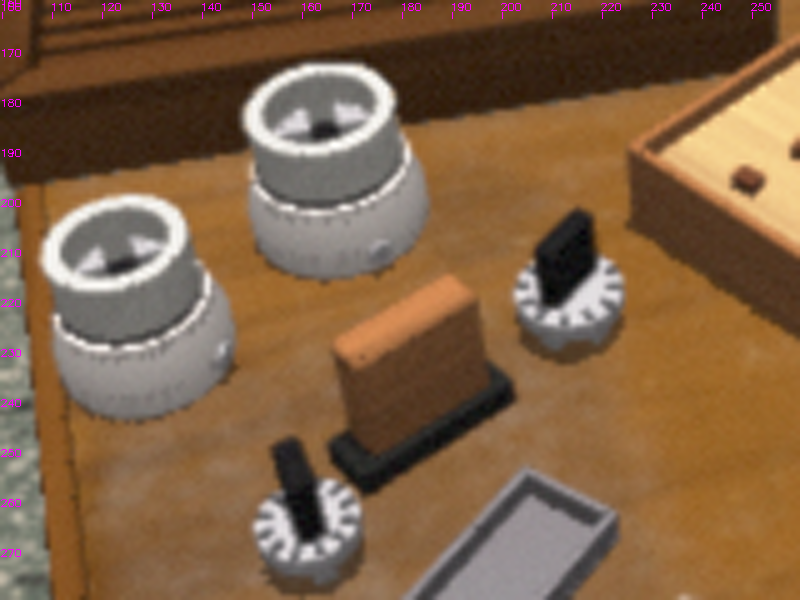

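```bash
cat >> h.py <<'E'
def ori(deg):
    a=np.radians(deg); x=np.array([0,0,-1.]); z=np.array([np.cos(a),np.sin(a),0]); return Rot.from_matrix(np.c_[x,np.cross(z,x),z]).as_rotvec()
def jaw(): # present jaw angle, tilt
    M=Rot.from_rotvec(manip.get_orientation()).as_matrix(); return np.degrees(np.arctan2(M[1,2],M[0,2]))
def st(tag=""): print(tag,"t%.1f"%manip.get_t(),np.round(manip.get_tool_pos(),4),"jaw%.1f"%jaw(),"w%.4f"%manip.get_width(),"F",np.round(manip.get_contact_force(),1))
BC=np.array([.4795,-.3268]); BY=np.radians(-3.65)
def bd(x,y): return BC+np.array([x*np.cos(BY)-y*np.sin(BY),x*np.sin(BY)+y*np.cos(BY)])
E
python3 - <<'E'
from h import *
def sol(p,a):
    r=manip.inverse_kinematics(p,ori(a)); return None if r is None else np.round(r,2)
for nm,p,a in(("scr",(.541,-.107,.03),-7.6),("hold",(.451,-.0655,.036),7.8),("bd+",(*bd(55,22),.07),-3.65),("bd-",(*bd(-75,-22),.07),-3.65),("bb",(.5355,-.1945,.036),8),("bm",(.673,-.173,.09),56),("bm",(.673,-.173,.09),-34),("sb",(.5245,-.035,.036),71),("sm",(.67,-.057,.09),65)):
    print(nm,a,sol(p,a),a+180,sol(p,a+180))
manip.move_to((.541,-.107,.20),ori(-7.6)); st()
manip.line_to((.541,-.107,.030),max_speed=.2,threshold=8); st("down")
manip.close_gripper(60); st("closed")
manip.line_to((.541,-.107,.20),max_speed=.2); st("up")
E
```

```text
scr -7.6 [ 0.55  0.53 -0.51  1.95  0.37  0.76 -0.3 ] 172.4 [-0.84  1.12  1.36  2.01 -1.22  1.21 -2.22]
hold 7.8 [ 0.62  0.39 -0.63  2.16  0.36  0.69 -0.12] 187.8 [-0.91  0.65  1.15  2.23 -0.85  0.82 -2.19]
bd+ -3.65 None 176.35 None
bd- -3.65 None 176.35 None
bb 8 [ 0.71  0.55 -0.52  1.9   0.37  0.79  0.12] 188 [ 0.3   0.48 -0.03  1.92  0.02  0.74 -2.74]
bm 56 [ 0.66  0.71 -0.67  1.55  0.49  1.05  0.84] 236 [ 0.32  0.61 -0.18  1.57  0.13  0.97 -2.06]
bm -34 [ 0.56  0.66 -0.51  1.56  0.36  1.01 -0.65] 146 [ 0.96  1.03 -1.25  1.54  1.    1.32  2.14]
sb 71 [ 0.58  0.52 -0.69  2.    0.47  0.78  0.85] 251 [ 0.4   0.47 -0.48  2.01  0.31  0.74 -2.17]
sm 65 [ 0.56  0.7  -0.75  1.61  0.53  1.04  0.79] 245 [ 0.29  0.6  -0.36  1.63  0.24  0.96 -2.16]
 t2.5 [ 0.5408 -0.109   0.1999] jaw-7.8 w0.0853 F [ 0.1 -0.1 -0.9]
down t3.5 [ 0.5423 -0.1072  0.0311] jaw-7.6 w0.0855 F [ 1.1 -0.1 -0.3]
closed t4.0 [ 0.5414 -0.1071  0.0304] jaw-7.6 w0.0214 F [-0.6  0.   2.7]
up t5.0 [ 0.5395 -0.1069  0.1983] jaw-7.6 w0.0214 F [-0.1  0.6 -2.8]
```

```bash
sed -i 's/^def jaw/def jaw/' h.py; cat > wipe.py <<'E'
from h import *
import sys
A=ori(np.degrees(BY))
def stroke(y,x0=.057,x1=-.082):
    manip.move_to((*bd(x0,y),.10),A); manip.sleep(.2)
    hit=manip.line_to((*bd(x0,y),.0685),max_speed=.04,threshold=4); z=manip.get_tool_pos()[2]; st(f"contact {hit}")
    z=max(z,.069)+.0005
    manip.line_to((*bd(x0,y),z),max_speed=.03)
    h=manip.line_to((*bd(x1,y),z),max_speed=.09,threshold=25); st(f"end {h}")
    manip.line_to((*bd(x1,y),.10),max_speed=.15)
E
python3 - <<'E'
from wipe import *
for x,y in((.057,.0225),(-.082,-.0225)): print(manip.inverse_kinematics((*bd(x,y),.07),A) is not None)
stroke(.0225)
im=vision.capture("scene"); crop(im,205,150,365,270,5,"w1.png")
st()
E
```

```text
True
True
contact True t6.8 [ 0.5374 -0.3077  0.0705] jaw-3.6 w0.0214 F [0.2 0.6 3.5]
end False t8.8 [ 0.3999 -0.2991  0.0711] jaw-3.6 w0.0214 F [-0.   0.5 -2.1]
 t9.2 [ 0.3994 -0.2991  0.1   ] jaw-3.6 w0.0214 F [-0.1  0.1 -2.1]
```

View pics/w1.png

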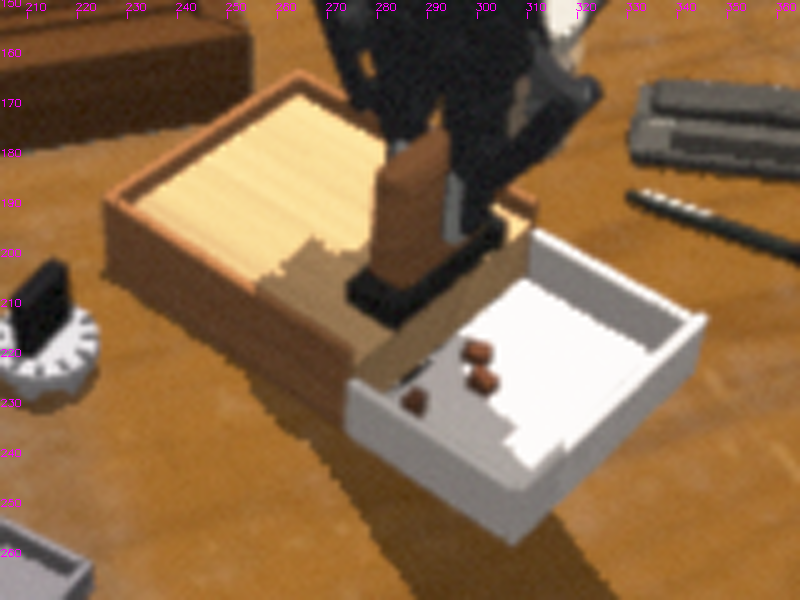

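```bash
python3 - <<'E'
from wipe import *
stroke(-.0225); stroke(0.0)
manip.line_to((*bd(-.05,.12),.20),max_speed=.3)
im=vision.capture("scene"); cv2.imwrite("pics/scene1_raw.png",im[:,:,::-1])
im2=vision.capture("top"); cv2.imwrite("pics/top1_raw.png",im2[:,:,::-1])
a=cv2.resize(im[150:270,205:365,::-1],None,fx=2.5,fy=2.5,interpolation=cv2.INTER_CUBIC)
b=cv2.resize(im2[160:280,200:360,::-1],None,fx=2.5,fy=2.5,interpolation=cv2.INTER_CUBIC)
cv2.imwrite("pics/w2.png",np.hstack([a,b]))
st()
E
```

```text
contact True t10.7 [ 0.5346 -0.3526  0.0705] jaw-3.6 w0.0214 F [ 0.7 -0.4  3.3]
end False t12.7 [ 0.3971 -0.344   0.0711] jaw-3.6 w0.0215 F [-0.2 -0.1 -1.6]
contact True t14.5 [ 0.5361 -0.3301  0.0705] jaw-3.6 w0.0213 F [1.4 0.1 4.5]
end False t16.4 [ 0.3985 -0.3215  0.0712] jaw-3.6 w0.0212 F [ 0.5  1.  -2.3]
 t17.6 [ 0.4349 -0.2053  0.198 ] jaw-3.8 w0.0213 F [ 0.5 -1.1 -3. ]
```

View pics/w2.png

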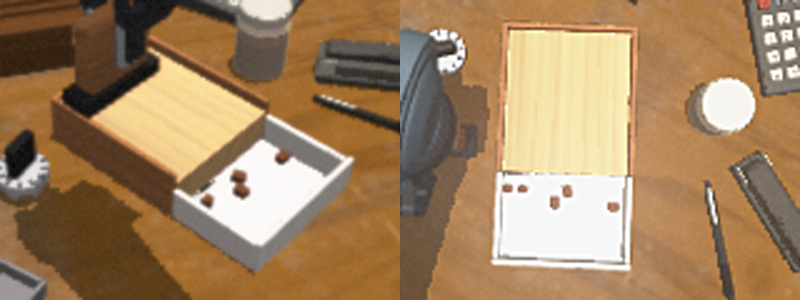

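```bash
python3 - <<'E'
from m import *
A=ori(7.8); c=(.4508,-.0655)
manip.move_to((*c,.12),A); manip.sleep(.2)
print(manip.line_to((*c,.0325),max_speed=.06,threshold=5)); st("placed")
manip.gripper_open(); st("open")
manip.line_to((*c,.22),max_speed=.25)
manip.move_to((.40,-.25,.25),A)
for n in("top","scene"):
    T=vision.capture(n); cv2.imwrite(f"pics/{n}2_raw.png",T[:,:,::-1]); H=hsv(T); s,v=H[...,1],H[...,2]
    for nm,c,R in(("big_burr",(.5355,-.1945),.025),("small_burr",(.5245,-.035),.021)):
        q=near(n,c,R+.006,.024); m=big(q&(s<75)&(v>60)|q&(v<80)&(s<90))
        print(n,nm,"disc",circ(ray(n,outer(m),.022)[:,:2],R,c), "bar",rect(n,big(near(n,c,R-.001,.06)&(v<90)),.06)[:3])
    if n=="top": X=T
    else: cv2.imwrite("pics/p1.png",np.hstack([cv2.resize(X[110:260,140:300,::-1],None,fx=2.5,fy=2.5,interpolation=2),cv2.resize(T[150:300,100:260,::-1],None,fx=2.5,fy=2.5,interpolation=2)]))
E
```

```text
True
placed t19.8 [ 0.4506 -0.0654  0.0343] jaw7.8 w0.0212 F [-0.1 -0.8  5.8]
open t20.4 [ 0.4484 -0.0653  0.0329] jaw7.8 w0.0858 F [ 0.4 -0.4  1.6]
top big_burr disc (array([ 534.9, -193.8]), 1.27) bar (array([ 533.3, -195.1]), array([14.2, 31.9]), 8.0)
top small_burr disc (array([524.7, -33.6]), 0.47) bar (array([523.2, -37.7]), array([19.2, 26.2]), 70.3)
scene big_burr disc (array([ 536.8, -193.7]), 2.88) bar (array([ 530.9, -188.7]), array([24.1, 41.8]), 43.7)
scene small_burr disc (array([525.8, -32.5]), 1.97) bar (array([520. , -29.5]), array([14.2, 37.1]), 60.2)
```

View pics/p1.png

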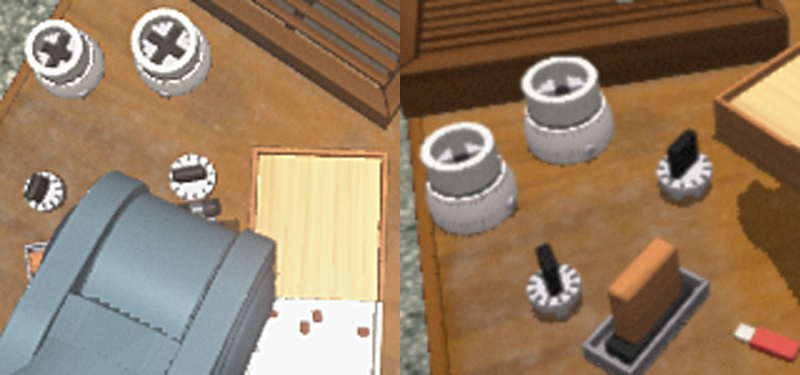

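```bash
cat > g.py <<'E'
from m import *
def grasp(c,a,along):
    """centre lengthwise with jaws at `along`, then grip across at a"""
    manip.move_to((*c,.16),ori(along)); manip.line_to((*c,.044),max_speed=.12); manip.sleep(.2); st("pre")
    manip.close_gripper(20); st("squeezed len"); manip.gripper_open(); manip.sleep(.2); p=manip.get_tool_pos(); st("open")
    manip.line_to((*c,.085),max_speed=.15)
    manip.move_to((*c,.085),ori(a)); manip.line_to((*c,.036),max_speed=.08); manip.sleep(.2); st("pre2")
    manip.close_gripper(50); st("grip")
    manip.line_to((*c,.17),max_speed=.2); manip.sleep(.3); st("lift")
E
python3 - <<'E'
from g import *
grasp((.535,-.1948),8,-82)
E
```

```text
pre t25.2 [ 0.5357 -0.1951  0.0449] jaw-82.0 w0.0854 F [-0.3  0.1 -0.3]
squeezed len t25.7 [ 0.5351 -0.1947  0.0442] jaw-82.0 w0.0333 F [-0.8  1.6  2.5]
open t26.5 [ 0.535  -0.1948  0.044 ] jaw-82.0 w0.0854 F [-0.3 -0.3 -0.4]
pre2 t29.2 [ 0.5356 -0.195   0.0367] jaw8.0 w0.0852 F [-0.2 -0.6 -0.3]
grip t29.8 [ 0.5351 -0.1947  0.0359] jaw8.0 w0.0110 F [ 0.6  0.2 -0.3]
lift t30.9 [ 0.5343 -0.1945  0.1688] jaw8.0 w0.0113 F [ 0.9  0.2 -3.5]
```

```bash
cat >> g.py <<'E'
def lower(c,a,z1,thr=4,spd=.03):
    h=manip.line_to((*c,z1),ori(a),max_speed=spd,threshold=thr); manip.sleep(.1); st(f"lower {h}"); return h
E
python3 - <<'E'
from g import *
c=(.6732,-.173)
manip.move_to((*c,.118),ori(-34)); manip.sleep(.4); st("hover")
im=vision.capture("scene"); im2=vision.capture("top")
cv2.imwrite("pics/m1.png",np.hstack([cv2.resize(im[140:230,120:220,::-1],None,fx=4,fy=4,interpolation=2),cv2.resize(im2[90:180,160:260,::-1],None,fx=4,fy=4,interpolation=2)]))
lower(c,-34,.076)
E
```

```text
hover t32.1 [ 0.6729 -0.1737  0.1186] jaw-34.0 w0.0112 F [ 0.7  0.1 -3.6]
lower True t33.6 [ 0.6731 -0.173   0.0779] jaw-34.0 w0.0112 F [0.4 0.5 6.3]
```

View pics/m1.png

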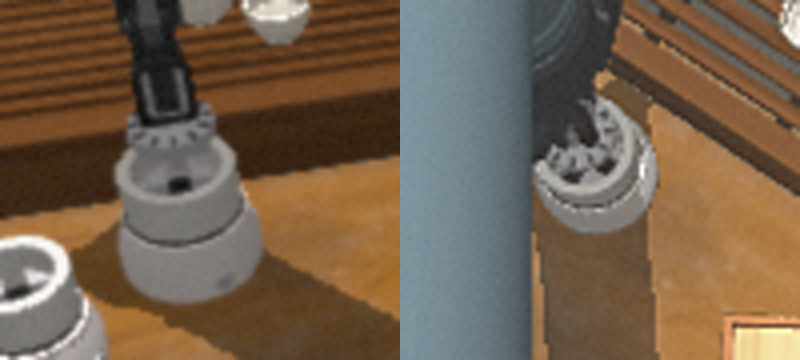

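The burr went in directly: TCP 77.9 mm puts the burr's origin at 42 mm, which is home. I'll release it and look again before the small burr.

```bash
python3 - <<'E'
from g import *
manip.gripper_open(); st("open"); p=manip.get_tool_pos()
manip.line_to((.6732,-.173,.22),max_speed=.25)
manip.move_to((.42,-.28,.25),ori(0))
for n in("top","scene"):
    T=vision.capture(n); cv2.imwrite(f"pics/{n}3_raw.png",T[:,:,::-1]); H=hsv(T); s,v=H[...,1],H[...,2]
    c=(.5245,-.035);R=.021
    q=near(n,c,R+.006,.024); m=big(q&(s<75)&(v>60)|q&(v<80)&(s<90))
    print(n,"disc",circ(ray(n,outer(m),.022)[:,:2],R,c), "bar",rect(n,big(near(n,c,R-.001,.06)&(v<90)),.06)[:3])
    if n=="top": X=T
    else: cv2.imwrite("pics/p2.png",np.hstack([cv2.resize(X[110:260,140:300,::-1],None,fx=2.5,fy=2.5,interpolation=2),cv2.resize(T[150:300,100:260,::-1],None,fx=2.5,fy=2.5,interpolation=2)]))
E
```

```text
open t34.3 [ 0.6708 -0.1728  0.075 ] jaw-34.0 w0.0855 F [-0.2 -0.2  0.1]
top disc (array([524.7, -33.4]), 0.62) bar (array([523.2, -37.7]), array([19.2, 26.2]), 70.3)
scene disc (array([526. , -32.7]), 2.25) bar (array([519.9, -29.6]), array([14.1, 37. ]), 59.3)
```

View pics/p2.png

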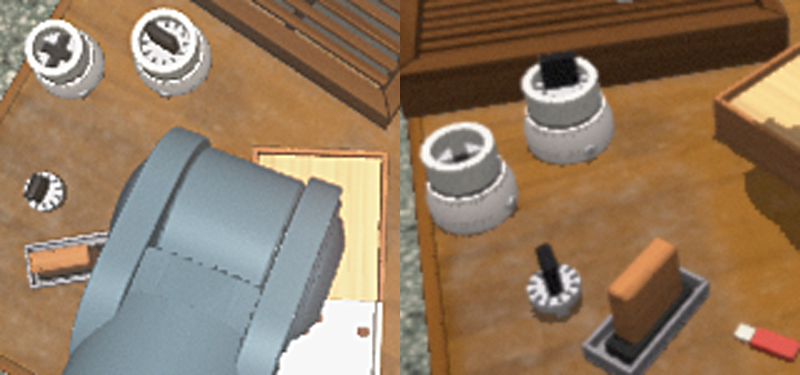

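```bash
python3 - <<'E'
from g import *
grasp((.5245,-.035),70,-20)
c=(.670,-.0573)
manip.move_to((*c,.118),ori(65)); manip.sleep(.4); st("hover")
lower(c,65,.076)
E
```

```text
pre t38.6 [ 0.5252 -0.0351  0.0448] jaw-20.0 w0.0854 F [-0.6 -0.6 -0.4]
squeezed len t39.1 [ 0.5247 -0.0351  0.0442] jaw-20.0 w0.0278 F [ 0.  -0.9  1.4]
open t39.9 [ 0.5245 -0.035   0.044 ] jaw-20.0 w0.0856 F [ 0.1 -0.3 -0.9]
pre2 t42.6 [ 0.525  -0.035   0.0366] jaw70.0 w0.0848 F [ 0.4 -0.5 -0.5]
grip t43.2 [ 0.5245 -0.0348  0.036 ] jaw70.0 w0.0107 F [ 0.2  1.2 -0.1]
lift t44.4 [ 0.5238 -0.0349  0.169 ] jaw70.0 w0.0110 F [ 0.  -0.8 -2.2]
hover t45.4 [ 0.6698 -0.0576  0.1187] jaw65.0 w0.0112 F [-0.1  0.  -2. ]
lower True t46.7 [ 0.67   -0.0569  0.078 ] jaw65.0 w0.0109 F [-0.8 -0.7  5.9]
```

Also home, at TCP 78.0 mm. Next I'll release, retreat clear and check everything.

```bash
python3 - <<'E'
from g import *
manip.gripper_open(); manip.line_to((.67,-.0573,.22),max_speed=.25)
manip.move_joints([1.249,.383,.044,1.598,-.018,1.161,-.05]); st("away")
d={}
for n in("top","scene"):
    T=vision.capture(n); cv2.imwrite(f"pics/{n}4_raw.png",T[:,:,::-1]); d[n]=T
T=d["top"]; cv2.imwrite("pics/f1.png",np.hstack([cv2.resize(T[100:290,140:380,::-1],None,fx=1.66,fy=1.66,interpolation=2),cv2.resize(d["scene"][150:340,100:340,::-1],None,fx=1.66,fy=1.66,interpolation=2)]))
E
```

```text
away t50.9 [ 0.1464 -0.6331  0.2307] jaw-77.0 w0.0856 F [-0.2 -0.  -0.7]
```

View pics/f1.png

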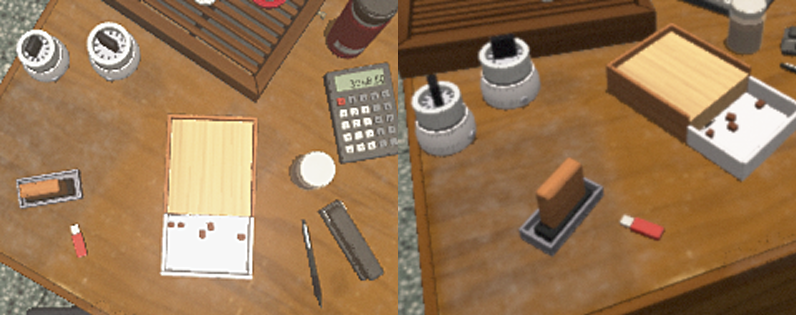

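```bash
python3 - <<'E'
from h import *
a,b=cv2.imread("pics/top0_raw.png"),cv2.imread("pics/top4_raw.png")
d=cv2.absdiff(a,b).max(2); print("bystander diff px",(d[160:290,300:385]>40).sum(),(d[228:260,178:196]>40).sum())
print(manip.hand_in(),manip.get_t())
E
```

```text
bystander diff px 0 0
the job is handed in; nothing more can be done
the job is handed in; nothing more can be done
```

The job is done and handed in at about 51 s of the 208 s allowed. Both mills have their burrs home, and no check failed or disagreed.

- **Chips:** I wiped the board with the scraper in three strokes. All five chips seen at the start lie in the tray, and the board is clear in both final views.
- **Scraper:** It stands upright in its holder, let go.
- **Burrs:** I centred each burr in the jaws and lowered it key down at the slot angle measured from the top camera. Both dropped straight in without needing to be turned, stopping with the origin at about 42 mm, which is the home height. The last pictures show both seated in their cups.
- **Other things:** A before-and-after comparison of the top view shows no change around the stapler, calculator, jar, memory stick or pen. I saw no knocks to the burrs or scraper during the run.

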